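# Clear and clamp a wine-crate end panel with a cam lever

## Robot

A 6-joint arm with a two-finger parallel gripper is mounted at the origin on the work surface. World frame = base frame: x ahead of the robot, y to its left, z up, the work surface at z = 0. Lengths are in m, angles in rad, forces in N, time in s.
With the tool pointing down it reaches from about 0.3 to 0.875 m from the base axis. Payload 6.4 kg.
Tool frame: the origin (TCP) lies midway between the tips of the shut fingers; the grasp point (between the pads) lies 19 mm behind it; y points along the fingers, x is the direction in which the jaws open and shut, and the axes are right-handed (so a half turn about y gives the same grasp; the last joint's range is limited). The gripper opens to 88 mm and grips with 3 to 60 N. Pads are 18 mm wide; open, the fingers measure 123 mm over their backs; the gripper's body (75 mm by 187 mm) begins 45 mm behind the grasp point.
Start: joints at [-1.475, 0.181, 1.607, -0, 1.354, -0.206], TCP at [0.171, -0.549, 0.239] pointing down, gripper open.
Joint ranges: [-2.99, 2.99], [-0.89, 2.07], [0.3, 2.58], [-1.14, 4.28], [0, 2.63], [-3.12, 3.12]. Speed limits (rad/s): [2.57, 2.57, 3.01, 3.14, 3.14, 3.14].

## Interface

Orientations are given as a unit quaternion [x, y, z, w].
In Python, from cell import r, viewer, order gives the robot as it stands.
- The arm moves only by the tool carry_out, never from a script. Its arguments are lists of equal length, an entry for each row: "fingers": the closure, from 0 (fully open) to 1 (shut); "linear": the shift along the world's x, y, z in units of 1 m (1.0 is 1 m), a list of three; "angular": the turn, a rotation vector about the world's x, y, z in units of 0.12 rad (1.0 is 0.12 rad), a list of three. In form: {"fingers": [fingers, ...], "linear": [[tx, ty, tz], ...], "angular": [[rx, ry, rz], ...]}. A call has 1 to 12 rows; each row shifts and turns the commanded pose from where the row before left it; what a row does not reach is not made up. A row lasts 1/8 s, in which the tool goes at most 62.5 mm and 10.7 degrees, less where a joint would pass 70% of its speed; a pose out of reach is approached as far as the arm can. A call with a number of a shift or a turn outside -1 to 1 is refused whole. A call with a gripper value outside its range is refused whole. The fingers move at their own pace and stop on an object; the grip force is fixed at half the most. Time passes only in rows, so rows that do not move let the fingers close. It gives the time, the measured TCP pose, the force and the opening at its end, in the units of the state.
- r.state(): the state, without advancing time (a new reading comes with each control period).
- viewer.capture(name): name is "side" or "top"; returns a dict with "color" (400x640x3 uint8, red, green, blue), "fx", "fy", "cx", "cy" (pixels), "extrinsics" (4x4, takes a point from camera to world coordinates). Camera axes: x right, y up, looking along -z (the intrinsics and any distortion apply to the point x, -y, -z); pixel columns grow to the right and rows downward; lengths in m; the calibration is good to about 2 mm. A picture is of the moment at which its call begins. There is no depth.
- order.sign_off(): hands the job in, once; it reports no verdict.
The state is a dict: "time": time; "qpos": joint angles; "joint_velocities": joint speeds; "joint_torque": joint torques, N m; "ee_pos": TCP position; "orientation": TCP orientation; "force": force on the tool from outside, world axes, zero at the start; "ft_torque": the same for the moment, N m; "grip_width": opening from 0.0 (shut) to 1.0 (fully open).
Only numpy, scipy, OpenCV 4.12 (cv2) and the standard library are available. Lean on these libraries where they do the work, as an engineer would, in place of code of your own. Each camera call takes 0.05 s, during which the arm holds its last target. There are 200 camera calls.

## Task

Push the four loose corner chips off the crate end panel lying in the clamping board, using the scraper block and not the fingers, and stand the scraper upright on the bench again. Then swing the cam lever round by its upright grip to the cam's highest lift, where the lever stands square out from the pressure bar and the panel is squeezed tightest against the fence for its corner posts to be screwed on, and finish holding the grip there: let go, and it springs open; push on past, and it slackens. Leave the bottle, mallet and screw tin where they are.

Things in the scene. Friction and masses are not known exactly. Their poses are not given: they have to be found in the camera images.
- jig: clamping board bolted to the bench: plywood base 180 mm (x) by 325 mm (y, -125 to +200) by 18 mm. Origin at bench level under the middle of the panel's place; z up. On it a plain aluminium fence along the -y end (inner face y = -81.5 mm, top 31 mm above the bench); facing it the pressure bar, its steel back plate, then the round steel cam (its rim turns freely) on an upright pivot bolt
- panel: crate end panel of stained wood, loose and flat on the base between fence and bar (4 to 6 mm play): 230 (x) by 160 (y) by 18 mm, 0.4 kg, corners sawn out (25 mm in x, 40 in y). Origin mid underside. Top face 36 mm above the bench, 5 mm above fence and bar: chips can be pushed off either x end down to the bench. The end tongues overhang the base by 25 mm; hard pressing there tips it
- chip1: corner chip 1 of 4: raw wooden block 40 (x) by 25 (y) by 18 mm (z), 11 g, lying flat on the panel, any yaw. Origin at its centre
- chip2: corner chip 2 of 4: raw wooden block 40 (x) by 25 (y) by 18 mm (z), 11 g, lying flat on the panel, any yaw. Origin at its centre
- chip3: corner chip 3 of 4: raw wooden block 40 (x) by 25 (y) by 18 mm (z), 11 g, lying flat on the panel, any yaw. Origin at its centre
- chip4: corner chip 4 of 4: raw wooden block 40 (x) by 25 (y) by 18 mm (z), 11 g, lying flat on the panel, any yaw. Origin at its centre
- scraper: scraper block standing upright on the bench to the robot's right: 30 mm thick (its x), 130 mm long (its y), 60 mm high; lower 24 mm is a black rubber wiper 24 mm thick, upper 36 mm is wood, to be gripped across the 30 mm. 0.17 kg. Origin in the middle of its underside
- jaw: pressure bar: aluminium bar 160 mm long (along the board's x), 22 mm wide, top 31 mm above the bench, at the +y side of the panel. The cam drives it up to 10 mm towards the fence (-y), the last part against springs (9 N/mm) that squeeze the panel with some 30 N. Origin: at the board's origin when open, shifting with the bar
- lever (a joint): cam lever angle (rad). 0: parallel to the bar, along the board's -x (to the robot), open. Grows clockwise from above. Lift 10 mm x sin(angle): highest at 1.571, lever along the board's +y, straight away from the panel; falls beyond; stop at 2.3. Return spring 0.25 N m/rad, friction 0.09 N m: stays by itself only below about 0.2; at the top the grip needs 3 to 4 N sideways to stay
- pivot (a point): centre of the lever's upright pivot bolt, 47.5 mm above the bench
- grip: black round upright grip on the lever's free end, turning freely on its spindle: 28 mm diameter, 50 mm high, axis 110 mm from the pivot. Origin at the middle of its underside, 47.5 mm above the bench, just over the flat 24 mm wide steel lever (top face 46 mm above the bench)
- bottle: full green wine bottle standing on the bench, 75 mm diameter, 300 mm high, origin under its middle; leave alone
- mallet: wooden mallet lying on the bench, head 65 x 120 x 65 mm, handle along its -x, origin under the head; leave alone
- screw_tin: open steel tin, 84 mm diameter, 60 mm high, origin under its middle; leave alone
Not all that is in view belongs to the job. Leave any orange look-alike of the scraper alone. What is shaped like the chip2 but green is not meant.

How it is judged:
On the way, in this order (a step that is already met when the one before it is completed fails the run):
1. all four chips are off the panel while the scraper is held in the fingers (height (world z) of each of chip1, chip2, chip3, chip4 below 0.04 m and contact force between the fingers and scraper above 1 N), for 0.1 s.
2. the scraper stands upright on the bench, let go (height (world z) of scraper below 0.008 m and angle between scraper's own z axis and vertical below 0.2 rad and contact force between the fingers and scraper below 0.2 N), for 0.2 s.
3. the lever is held by its grip at the cam's highest lift and the panel is squeezed (value of joint lever between 1.43 and 1.71 rad and contact force between jaw and panel above 15 N and contact force between the fingers and grip above 1 N), for 0.3 s.
At the end, for the whole second after the job is handed in: Fingers hold the grip (over 1 N), lever 1.43 to 1.71 rad; the pressure bar squeezes the panel with over 15 N, panel flat on the base; all chips off the panel (centres under 40 mm above the bench); scraper upright on the bench, not touched by the fingers (all of step 2 and all of step 3 and height (world z) of each of chip1, chip2, chip3, chip4 below 0.04 m and height (world z) of panel below 0.022 m and angle between panel's own z axis and vertical below 0.05 rad); the arm keeps its last pose, push and grip.
It fails at once if a chip is touched with the fingers (contact force between the fingers and chip1 above 0.5 N or contact force between the fingers and chip2 above 0.5 N or contact force between the fingers and chip3 above 0.5 N or contact force between the fingers and chip4 above 0.5 N).
It fails at once if the bottle, mallet or screw tin is moved by more than 30 mm (distance of any of bottle, mallet, screw_tin from where it was at the start of the episode above 0.03 m).
It also fails if it takes over 67 s, if anything falls off the work surface, if the arm or the gripper's body presses on something with over 40 N, if the wrist force passes 120 N, or if a joint passes its speed limit or range.

## Working session

There is one attempt and no reset: what is moved stays moved. The work goes in short steps, Python scripts to look and compute and a tool call to move; the robot and the scene stay as the last step left them, time stands still between calls to the robot, and variables do not carry over. Pictures are saved under pics/ and viewed, about 8 in all and at most 12, crops included, and the job is handed in when it is done.

Besides the shell and the picture viewer there is one more tool, called after "Call:" as name(argument=value, ...), one argument or row to a line, values as JSON. carry_out: Moves the arm, as the interface text tells. Its arguments: {"type":"object","properties":{"fingers":{"type":"array"},"linear":{"type":"array"},"angular":{"type":"array"}},"required":["fingers","linear","angular"]}

```bash
mkdir -p pics && cat > h.py <<'E'
import numpy as np, cv2
from cell import r, viewer, order
def cap(n,fn=None):
    c=viewer.capture(n)
    if fn: cv2.imwrite('pics/'+fn,c['color'][:,:,::-1])
    return c
def ray(c,u,v):
    d=np.array([(u-c['cx'])/c['fx'],-(v-c['cy'])/c['fy'],-1.0]); E=np.array(c['extrinsics'])
    return E[:3,3],E[:3,:3]@d
def onz(c,u,v,z):
    o,d=ray(c,u,v); return o+d*(z-o[2])/d[2]
def proj(c,p):
    E=np.array(c['extrinsics']); q=E[:3,:3].T@(np.array(p)-E[:3,3])
    return c['cx']+c['fx']*q[0]/-q[2], c['cy']-c['fy']*q[1]/-q[2]
E
python3 - <<'E'
from h import *
import pickle
a=cap('top','top0.png');b=cap('side','side0.png')
pickle.dump((a,b),open('c0.pkl','wb'))
for c in(a,b): print({k:np.round(v,3).tolist() if k=='extrinsics' else v for k,v in c.items() if k!='color'})
print(r.state())
E
```

```text
{'fx': 391.18176889754284, 'fy': 391.18176889754284, 'cx': 315.6255299432173, 'cy': 200.41829129704482, 'extrinsics': [[-0.018, 0.986, -0.163, 0.363], [-1.0, -0.019, -0.0, 0.05], [-0.004, 0.163, 0.987, 1.296], [0.0, 0.0, 0.0, 1.0]]}
{'fx': 414.01218221764515, 'fy': 414.01218221764515, 'cx': 324.71386039679, 'cy': 194.86005374372863, 'extrinsics': [[0.979, 0.149, -0.137, 0.414], [-0.202, 0.747, -0.633, -0.671], [0.008, 0.648, 0.762, 0.945], [0.0, 0.0, 0.0, 1.0]]}
{'time': 0.1, 'qpos': array([-1.47531407e+00,  1.81462863e-01,  1.60786878e+00,  1.84724694e-06,
        1.35379204e+00, -2.06327061e-01]), 'joint_velocities': array([-0.00176495,  0.00059875, -0.00135217,  0.00106432, -0.00013647,
        0.00016798]), 'joint_torque': array([ 6.41092756e-04, -4.34824848e+01, -3.42697442e+01,  7.03650573e-02,
        3.40856379e-02, -4.11420274e-05]), 'ee_pos': array([ 0.17087509, -0.54853904,  0.23792137]), 'orientation': array([-0.56907998,  0.41951194, -0.41879095,  0.56988757]), 'force': array([-0.10138426,  0.59908099, -0.59290741]), 'ft_torque': array([ 0.01502821,  0.04738959, -0.00325799]), 'grip_width': 1.0013740349424043}
```

View pics/top0.png

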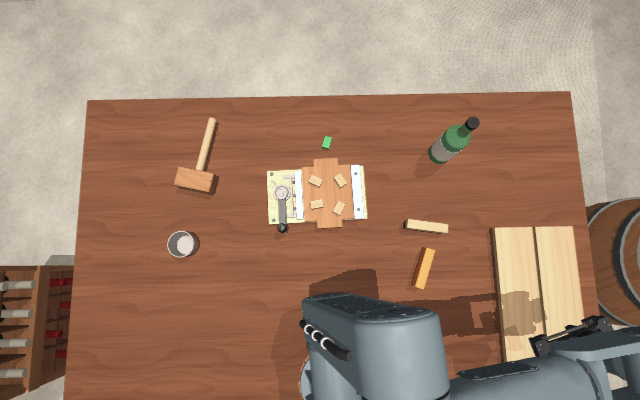

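View pics/side0.png

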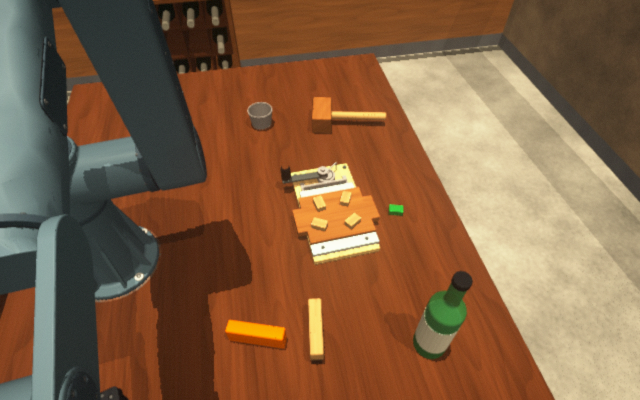

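Top view: light-wood block at (426,227) and orange block at (424,268). The scraper should be the undyed wood one with the black wiper, so I'll confirm that in a crop. The chips are near (316,181), (340,181), (317,204) and (339,208), the lever pivot at (282,194), the grip at (282,228), and the green decoy at (327,142).

```bash
python3 - <<'E'
from h import *
import pickle
from scipy.spatial.transform import Rotation as R
a,b=pickle.load(open('c0.pkl','rb'))
print(R.from_quat(r.state()['orientation']).as_matrix().round(3))
A=a['color'][:,:,::-1];B=b['color'][:,:,::-1]
c1=cv2.resize(A[150:250,260:380],None,fx=4.5,fy=4.5,interpolation=cv2.INTER_CUBIC)
c2=cv2.resize(B[290:365,220:330],None,fx=3,fy=3,interpolation=cv2.INTER_CUBIC)
out=np.zeros((560,800,3),np.uint8);out[:450,:540]=c1
c3=cv2.resize(A[210:295,400:455],None,fx=4.5,fy=4.5,interpolation=cv2.INTER_CUBIC)
out[:c3.shape[0],545:545+c3.shape[1]]=c3
c2=cv2.resize(c2,(255,174)); out[386:560,545:800]=c2
cv2.imwrite('pics/crop1.png',out)
def px(*uv):
    return np.array2string(a['color'][uv[1],uv[0]])
print('scr',px(426,227),'chip',px(316,181),'panel',px(328,192),'grip',px(282,228))
hsv=cv2.cvtColor(A,cv2.COLOR_BGR2HSV)
def reg(mask,box,z,name,minA=15):
    u0,v0,u1,v1=box;m=np.zeros_like(mask);m[v0:v1,u0:u1]=mask[v0:v1,u0:u1]
    n,l,s,ce=cv2.connectedComponentsWithStats(m)
    for i in range(1,n):
        if s[i,4]<minA: continue
        ys,xs=np.where(l==i);P=np.array([onz(a,x,y,z)[:2] for x,y in zip(xs,ys)])
        rect=cv2.minAreaRect((P*1000).astype(np.float32))
        w=P-P.mean(0);ev,V=np.linalg.eigh(w.T@w)
        print(name,ce[i].round(1),s[i,4],P.mean(0).round(4),'rect',np.round(rect[0],1),np.round(rect[1],1),'yaw long',np.degrees(np.arctan2(V[1,1],V[0,1])).round(1))
H,S,Vv=cv2.split(hsv)
print('hsv',hsv[227,426],hsv[181,316],hsv[192,328],hsv[228,282])
wood=((H>10)&(H<26)&(S>50)&(S<140)&(Vv>170)).astype(np.uint8)
reg(wood,(300,150,356,230),.054,'chip')
reg(wood,(395,210,460,245),.060,'scr')
reg((Vv<60).astype(np.uint8),(270,215,295,240),.0975,'grip')
reg(((H>9)&(H<18)&(S>140)&(Vv>140)).astype(np.uint8)|wood,(300,150,356,232),.036,'panel')
E
```

```text
[[ 0.297 -0.     0.955]
 [-0.955  0.002  0.297]
 [-0.001 -1.     0.   ]]
scr [243 219 173] chip [244 212 167] panel [229 170 123] grip [133 133 128]
hsv [ 20  73 243] [ 18  80 244] [ 13 118 229] [ 30  10 133]
chip [327.  192.6] 3039 [0.5933 0.0138] rect [594.7  16. ] [169.9 226.9] yaw long -177.8
scr [427.4 225.5] 378 [ 0.4797 -0.3014] rect [ 479.8 -301.5] [129.4  29.6] yaw long 81.5
grip [283.6 229. ] 27 [0.4735 0.1509] rect [474.8 151.4] [18.  25.5] yaw long 145.2
panel [327.  192.6] 3040 [0.5966 0.0133] rect [598.1  15.5] [172.3 230.1] yaw long -177.8
```

View pics/crop1.png

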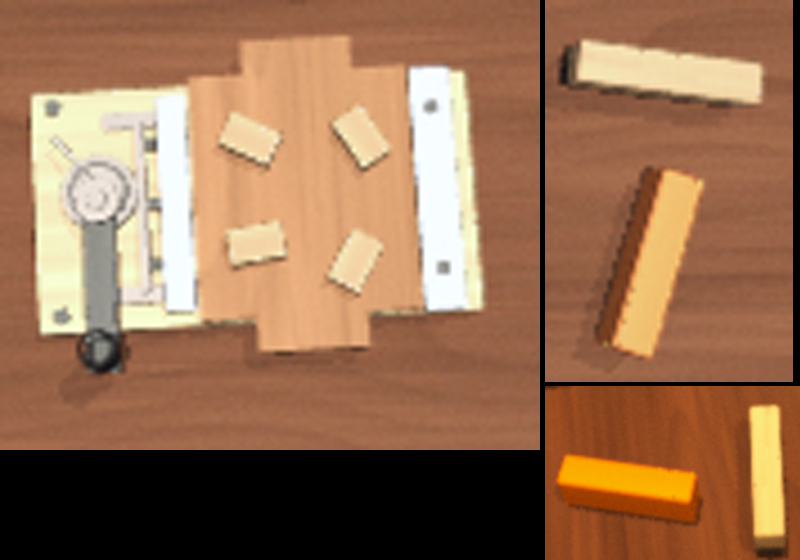

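The two candidates are the pale wood block, top view (427,226), and the orange block (424,268). The crop shows the pale one has a dark rubber wiper below pale wood and measures 129×30 mm, so it is the scraper and the orange one is the decoy. Next I'll get the board frame, chips, pivot and grip.

```bash
python3 - <<'E'
from h import *
import pickle
a,b=pickle.load(open('c0.pkl','rb'))
def C(x,y,z): return onz(a,260+(x+.5)/4.5-.5,150+(y+.5)/4.5-.5,z)[:2]
bd=np.array([C(30,95,.018),C(42,333,.018),C(483,308,.018),C(466,72,.018)]);print('board',bd.round(4).tolist())
# axes: left = +y ; x: bottom->top
for p,q in((1,0),(2,3),(2,1),(3,0)):
    d=bd[p]-bd[q];d=bd[q]-bd[p];print(np.hypot(*d).round(4),np.degrees(np.arctan2(d[1],d[0])).round(1))
print('fence inner',C(409,68,.031),C(427,310,.031))
cen=bd.mean(0);
pv=C(98,192,.06);gr=C(100,348,.0975);print('pivot',pv,'grip',gr,np.hypot(*(pv-gr)))
hsv=cv2.cvtColor(a['color'][:,:,::-1].copy(),cv2.COLOR_BGR2HSV);H,S,V=cv2.split(hsv)
m=np.zeros_like(H);m[170:218,303:350]=((S<98)&(V>200))[170:218,303:350]
n,l,s,ce=cv2.connectedComponentsWithStats(m)
for i in range(1,n):
    if s[i,4]>15: print('chip',ce[i].round(1),s[i,4],onz(a,*ce[i],.054).round(4))
print('green',onz(a,327,142,.018).round(3))
# scraper from side view
hs=cv2.cvtColor(b['color'][:,:,::-1].copy(),cv2.COLOR_BGR2HSV);print(hs[315,315],hs[350,315])
m=np.zeros_like(H);hh,ss,vv=cv2.split(hs);m[290:365,300:330]=((hh>15)&(hh<32)&(vv>190))[290:365,300:330]
P=np.array([onz(b,x,y,.06)[:2] for y,x in zip(*np.where(m))]);rc=cv2.minAreaRect((P*1000).astype(np.float32));print('side scr',rc)
print('side grip',[onz(b,286,167,.0975),proj(b,[*gr,.0975])])
E
```

```text
board [[0.6779, 0.2146], [0.4995, 0.2055], [0.5118, -0.1166], [0.6892, -0.1109]]
0.1786 2.9
0.1775 1.8
0.3223 92.2
0.3258 92.0
fence inner [ 0.68972721 -0.0672985 ] [ 0.50958957 -0.07436264]
pivot [0.59542982 0.16049058] grip [0.48001827 0.15624561] 0.11548958850200722
chip [340.  179.7] 91 [ 0.6345 -0.0295  0.054 ]
chip [315. 180.] 93 [0.6349 0.0516 0.054 ]
chip [316.5 203.4] 95 [0.5581 0.0483 0.054 ]
chip [338.6 207.3] 97 [ 0.5439 -0.0223  0.054 ]
green [0.774 0.009 0.018]
[ 23 139 251] [ 25 133 251]
side scr ((476.23846435546875, -301.1746520996094), (129.02734375, 29.445823669433594), 81.5250015258789)
side grip [array([0.47913173, 0.15694163, 0.0975    ]), (np.float64(286.3439729675846), np.float64(167.12884222127386))]
```

Call:
carry_out(
  fingers=[0,0,0,0,0,0,0,0,0,0],
  linear=[
    [0.0385,0.031,0],
    [0.0385,0.031,0],
    [0.0385,0.031,0],
    [0.0385,0.031,0],
    [0.0385,0.031,0],
    [0.0385,0.031,0],
    [0.0385,0.031,0],
    [0.0375,0.03,0],
    [0,0,-0.05],
    [0,0,-0.05],
  ],
  angular=[
    [0,0,1.167],
    [0,0,1.167],
    [0,0,1.167],
    [0,0,1.167],
    [0,0,1.167],
    [0,0,1.167],
    [0,0,1.167],
    [0,0,1.167],
    [0,0,0],
    [0,0,0],
  ],
)

```text
out of range: row 1 has 1.167, outside -1 to 1
```

```bash
python3 - <<'E'
from h import *
from scipy.spatial.transform import Rotation as R
s=r.state();M=R.from_quat(s['orientation']).as_matrix();print(s['ee_pos'].round(4),np.degrees(np.arctan2(M[1,0],M[0,0])),M[:,1].round(3),s['force'])
a=cap('top');b=cap('side')
A=cv2.resize(a['color'][190:270,360:480,::-1],None,fx=3.3,fy=3.3);B=cv2.resize(b['color'][250:370,240:360,::-1],None,fx=3.3,fy=3.3)
o=np.zeros((400,800,3),np.uint8);o[:A.shape[0],:396]=A;o[:396,400:796]=B;cv2.imwrite('pics/g1.png',o)
E
```

```text
[ 0.1709 -0.5485  0.2379] -72.7076091896617 [-0.     0.002 -1.   ] [-0.10138426  0.59908099 -0.59290741]
```

View pics/g1.png

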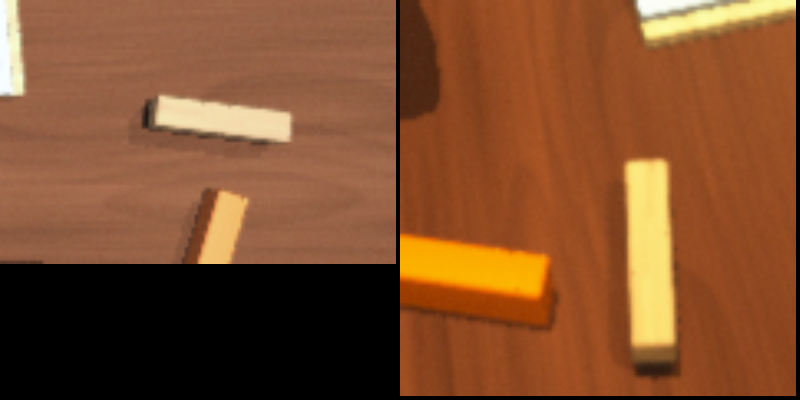

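The call was refused because my turn values went over 1, so the arm hasn't moved. The crop does confirm the pale block, at (652,260), has the black wiper under it. I'll resend with the turn spread over 10 rows.

Call:
carry_out(
  fingers=[0,0,0,0,0,0,0,0,0,0,0,0],
  linear=[
    [0.031,0.025,0],
    [0.031,0.025,0],
    [0.031,0.025,0],
    [0.031,0.025,0],
    [0.031,0.025,0],
    [0.031,0.025,0],
    [0.031,0.025,0],
    [0.03,0.024,0],
    [0.03,0.024,0],
    [0.03,0.024,0],
    [0,0,-0.05],
    [0,0,-0.05],
  ],
  angular=[
    [0,0,0.934],
    [0,0,0.934],
    [0,0,0.934],
    [0,0,0.934],
    [0,0,0.934],
    [0,0,0.934],
    [0,0,0.934],
    [0,0,0.934],
    [0,0,0.934],
    [0,0,0.934],
    [0,0,0],
    [0,0,0],
  ],
)

```text
time: 1.7
ee_pos: [0.4788, -0.3017, 0.1381]
orientation: [0.706, -0.051, 0.052, -0.705]
force: [-0.5, -0.2, -0.8]
grip_width: 1.003
```

```bash
cat >> h.py <<'E'
from scipy.spatial.transform import Rotation as R
def st():
    s=r.state();M=R.from_quat(s['orientation']).as_matrix()
    print('t',round(s['time'],2),'p',s['ee_pos'].round(4),'yaw',np.degrees(np.arctan2(M[1,0],M[0,0])).round(2),'down',M[:,1].round(3),'F',s['force'].round(2),'w',round(s['grip_width'],3),'q',s['qpos'].round(2))
E
python3 - <<'E'
from h import *
st()
a=cap('top');b=cap('side')
A=cv2.resize(a['color'][190:270,360:480,::-1],None,fx=3.3,fy=3.3);B=cv2.resize(b['color'][250:370,240:360,::-1],None,fx=3.3,fy=3.3)
o=np.zeros((400,800,3),np.uint8);o[:A.shape[0],:396]=A;o[:396,400:796]=B;cv2.imwrite('pics/g2.png',o)
E
```

```text
t 1.7 p [ 0.4788 -0.3017  0.1381] yaw -8.4 down [ 0.001 -0.001 -1.   ] F [-0.55 -0.21 -0.81] w 1.003 q [-0.77  0.27  1.72 -0.    1.15 -0.63]
```

View pics/g2.png

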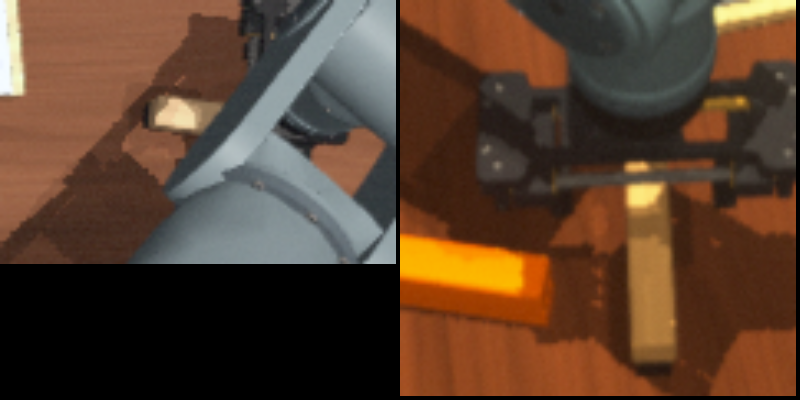

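The gripper straddles the scraper with its jaws across the 30 mm. The orange decoy is close, so I'll part-close before going down.

Call:
carry_out(
  fingers=[0.4,0.4,0.4,0.4,0.4,0.4,1,1,1,1,1,1],
  linear=[
    [0,0,0],
    [0,0,0],
    [0,0,-0.03],
    [0,0,-0.04],
    [0,0,-0.036],
    [0,0,0],
    [0,0,0],
    [0,0,0],
    [0,0,0],
    [0,0,0],
    [0,0,0],
    [0,0,0],
  ],
  angular=[
    [0,0,0],
    [0,0,0],
    [0,0,0],
    [0,0,0],
    [0,0,0],
    [0,0,0],
    [0,0,0],
    [0,0,0],
    [0,0,0],
    [0,0,0],
    [0,0,0],
    [0,0,0],
  ],
)

```text
time: 3.3
ee_pos: [0.4789, -0.3031, 0.0347]
orientation: [0.706, -0.052, 0.053, -0.704]
force: [-1.0, 1.2, 7.7]
grip_width: 0.338
```

```bash
python3 -c "
from h import *
st()"
```

```text
t 3.3 p [ 0.4789 -0.3031  0.0347] yaw -8.49 down [ 0.002 -0.002 -1.   ] F [-1.03  1.23  7.66] w 0.338 q [-0.77  0.43  1.76 -0.    0.95 -0.63]
```

Call:
carry_out(
  fingers=[1,1,1,1,1,1,1,1,1,1,1,1],
  linear=[
    [0,0,0.02],
    [0,0,0.05],
    [0,0,0.04],
    [0.025,0.04,0],
    [0.027,0.04,0],
    [0.027,0.04,0],
    [0.028,0.04,0],
    [0.028,0.04,0],
    [0.028,0.04,0],
    [0.028,0.04,0],
    [0.028,0.037,0],
    [0,0,0],
  ],
  angular=[
    [0,0,0],
    [0,0,0],
    [0,0,0],
    [0,0,0.2],
    [0,0,0.2],
    [0,0,0.2],
    [0,0,0.2],
    [0,0,0.2],
    [0,0,0.2],
    [0,0,0.2],
    [0,0,0.16],
    [0,0,0],
  ],
)

```text
time: 4.8
ee_pos: [0.698, 0.0182, 0.1437]
orientation: [-0.707, -0.016, 0.015, 0.707]
force: [-0.5, -0.7, -2.2]
grip_width: 0.34
```

```bash
python3 - <<'E'
from h import *
st()
a=cap('top');b=cap('side')
A=cv2.resize(a['color'][130:250,260:380,::-1],None,fx=3.3,fy=3.3);B=cv2.resize(b['color'][130:270,260:400,::-1],(396,396))
o=np.zeros((400,800,3),np.uint8);o[:A.shape[0],:396]=A;o[:396,400:796]=B;cv2.imwrite('pics/g3.png',o)
E
```

```text
t 4.8 p [0.698  0.0182 0.1437] yaw 2.47 down [ 0.001  0.001 -1.   ] F [-0.45 -0.66 -2.18] w 0.34 q [-0.14  0.53  1.34  0.    1.27 -0.19]
```

View pics/g3.png

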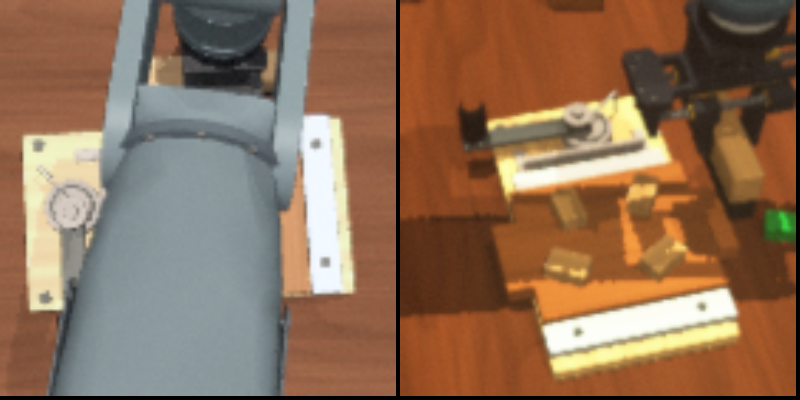

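Call:
carry_out(
  fingers=[1,1,1,1,1,1,1,1,1,1,1,1],
  linear=[
    [0,-0.006,-0.03],
    [0,0,-0.03],
    [0,0,-0.01],
    [0,0,0],
    [-0.015,-0.0006,0],
    [-0.015,-0.0006,0],
    [-0.015,-0.0006,0],
    [-0.015,-0.0006,0],
    [-0.015,-0.0006,0],
    [-0.015,-0.0006,0],
    [-0.015,-0.0006,0],
    [-0.015,-0.0006,0],
  ],
  angular=[
    [0,0,0],
    [0,0,0],
    [0,0,0],
    [0,0,0],
    [0,0,0],
    [0,0,0],
    [0,0,0],
    [0,0,0],
    [0,0,0],
    [0,0,0],
    [0,0,0],
    [0,0,0],
  ],
)

```text
time: 6.4
ee_pos: [0.5779, 0.0037, 0.0749]
orientation: [0.707, 0.015, -0.012, -0.707]
force: [0.6, -0.2, -1.6]
grip_width: 0.339
```

```bash
python3 - <<'E'
from h import *
st()
b=cap('side')
cv2.imwrite('pics/g4.png',cv2.resize(b['color'][130:270,240:400,::-1],None,fx=3.5,fy=3.5))
E
```

```text
t 6.4 p [0.5779 0.0037 0.0749] yaw 2.22 down [ 0.004 -0.001 -1.   ] F [ 0.61 -0.22 -1.63] w 0.339 q [-0.2   0.38  1.72 -0.    1.04 -0.24]
```

View pics/g4.png

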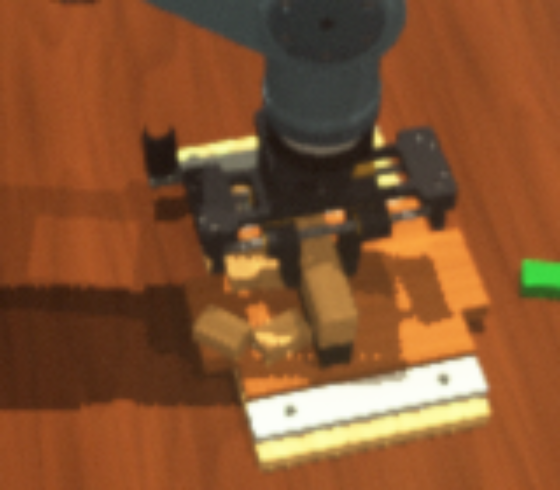

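Chips are bunched ahead of the wiper at (220,330), (280,335) and (250,270), with the fingers well above them. I'll continue the sweep.

Call:
carry_out(
  fingers=[1,1,1,1,1,1,1,1,1,1,1,1],
  linear=[
    [-0.014,0.001,0],
    [-0.014,0.001,0],
    [-0.014,0,0],
    [-0.014,0,0],
    [-0.014,0,0],
    [-0.014,0,0],
    [-0.014,0,0],
    [-0.014,0,0],
    [-0.014,0,0],
    [-0.014,0,0],
    [-0.014,0,0],
    [0,0,0],
  ],
  angular=[
    [0,0,0],
    [0,0,0],
    [0,0,0],
    [0,0,0],
    [0,0,0],
    [0,0,0],
    [0,0,0],
    [0,0,0],
    [0,0,0],
    [0,0,0],
    [0,0,0],
    [0,0,0],
  ],
)

```text
time: 7.95
ee_pos: [0.4218, 0.0063, 0.0726]
orientation: [-0.707, -0.013, 0.014, 0.707]
force: [0.0, -0.2, -1.4]
grip_width: 0.34
```

```bash
python3 - <<'E'
from h import *
st()
b=cap('side')
cv2.imwrite('pics/g5.png',cv2.resize(b['color'][130:280,220:400,::-1],None,fx=3.5,fy=3.5))
E
```

```text
t 7.95 p [0.4218 0.0063 0.0726] yaw 2.22 down [-0.001  0.    -1.   ] F [ 0.03 -0.21 -1.44] w 0.34 q [-0.27  0.08  2.11 -0.    0.96 -0.31]
```

View pics/g5.png

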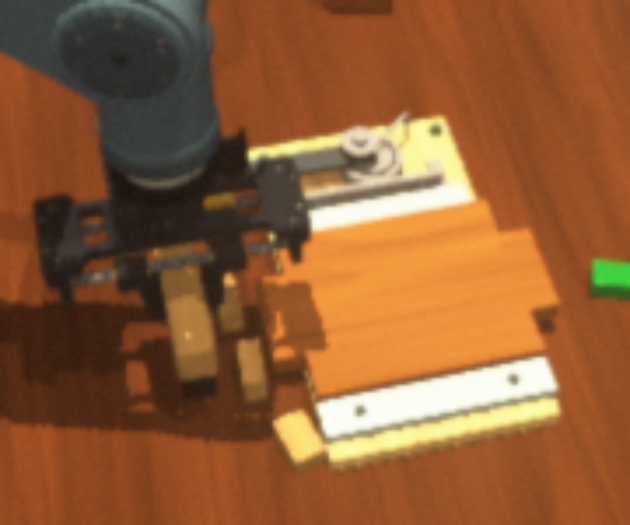

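The panel looks clear. Three chips are on the bench at (233,305), (252,368) and (298,440), and the fourth may be hidden behind the gripper. I'll lift and move to the right, still holding the scraper, then look.

Call:
carry_out(
  fingers=[1,1,1,1,1,1,1,1,1],
  linear=[
    [0,0,0.03],
    [0,0,0.03],
    [0.01,-0.038,0],
    [0.01,-0.038,0],
    [0.01,-0.038,0],
    [0.01,-0.038,0],
    [0.01,-0.038,0],
    [0.008,-0.038,0],
    [0,0,0],
  ],
  angular=[
    [0,0,0],
    [0,0,0],
    [0,0,0],
    [0,0,0],
    [0,0,0],
    [0,0,0],
    [0,0,0],
    [0,0,0],
    [0,0,0],
  ],
)

```text
time: 9.12
ee_pos: [0.4819, -0.2248, 0.1329]
orientation: [0.707, 0.013, -0.012, -0.706]
force: [0.1, 0.3, -2.5]
grip_width: 0.337
```

```bash
python3 - <<'E'
from h import *
st()
a=cap('top');b=cap('side')
A=cv2.resize(a['color'][150:280,250:380,::-1],(398,398),interpolation=cv2.INTER_CUBIC);B=cv2.resize(b['color'][130:330,230:430,::-1],(398,398),interpolation=cv2.INTER_CUBIC)
o=np.zeros((400,800,3),np.uint8);o[:398,:398]=A;o[:398,400:798]=B;cv2.imwrite('pics/g6.png',o)
E
```

```text
t 9.12 p [ 0.4819 -0.2248  0.1329] yaw 2.07 down [ 0.001 -0.001 -1.   ] F [ 0.13  0.31 -2.5 ] w 0.337 q [-0.66  0.21  1.81 -0.    1.13 -0.7 ]
```

View pics/g6.png

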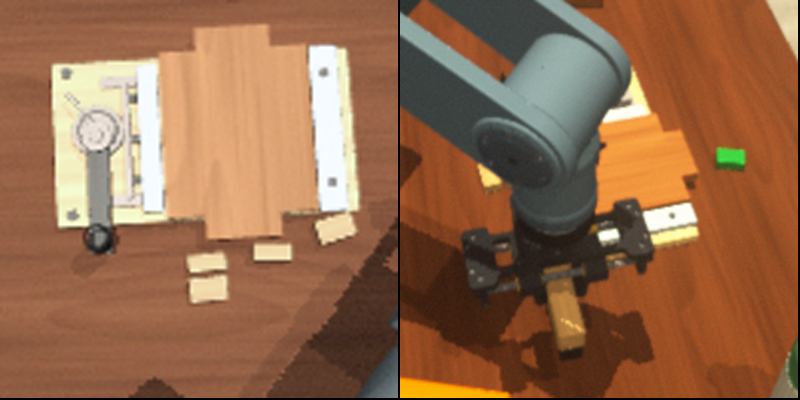

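All four chips are off the panel, at (207,262), (208,290), (273,252) and (336,229) in the left half. Now I'll set the scraper down, release and rise.

Call:
carry_out(
  fingers=[1,1,1,1,1,0.4,0.4,0.4,0.4,0.4,0.4,0.4],
  linear=[
    [0,0,-0.04],
    [0,0,-0.04],
    [0,0,-0.012],
    [0,0,-0.005],
    [0,0,0],
    [0,0,0],
    [0,0,0],
    [0,0,0],
    [0,0,0],
    [0,0,0.03],
    [0,0,0.05],
    [0,0,0.05],
  ],
  angular=[
    [0,0,0],
    [0,0,0],
    [0,0,0],
    [0,0,0],
    [0,0,0],
    [0,0,0],
    [0,0,0],
    [0,0,0],
    [0,0,0],
    [0,0,0],
    [0,0,0],
    [0,0,0],
  ],
)

```text
time: 10.72
ee_pos: [0.4805, -0.2216, 0.1668]
orientation: [-0.707, -0.013, 0.014, 0.707]
force: [0.9, -1.3, 0.1]
grip_width: 0.602
```

```bash
python3 - <<'E'
from h import *
st()
a=cap('top','t7.png');b=cap('side','s7.png')
# grip blob
V=cv2.cvtColor(a['color'][:,:,::-1].copy(),cv2.COLOR_BGR2HSV)[:,:,2]
ys,xs=np.where(V[215:240,270:295]<70);u,v=xs.mean()+270,ys.mean()+215
print(len(xs),u,v,onz(a,u,v,.075),onz(a,u,v,.0975))
hs=cv2.cvtColor(b['color'][:,:,::-1].copy(),cv2.COLOR_BGR2HSV);h,s,v=cv2.split(hs)
# scraper top in side view
m=((h>12)&(h<32)&(v>100)&(s<170)).astype(np.uint8);n,l,st_,ce=cv2.connectedComponentsWithStats(m[230:370,260:350].copy())
for i in range(1,n):
    if st_[i,4]>100: print(st_[i],onz(b,ce[i][0]+260,ce[i][1]+230,.06))
cv2.imwrite('pics/g7.png',cv2.resize(b['color'][130:330,220:420,::-1],None,fx=2.5,fy=2.5))
E
```

```text
t 10.72 p [ 0.4805 -0.2216  0.1668] yaw 2.23 down [-0.001  0.001 -1.   ] F [ 0.86 -1.29  0.09] w 0.602 q [-0.66  0.16  1.79 -0.    1.2  -0.7 ]
41 282.5365853658537 228.46341463414635 [0.47741168 0.15605406 0.075     ] [0.47530245 0.15410676 0.0975    ]
[ 43  26  20   9 107] [ 0.50460282 -0.13849994  0.06      ]
[ 39  39  23  55 663] [ 0.47818774 -0.22937718  0.06      ]
```

View pics/g7.png

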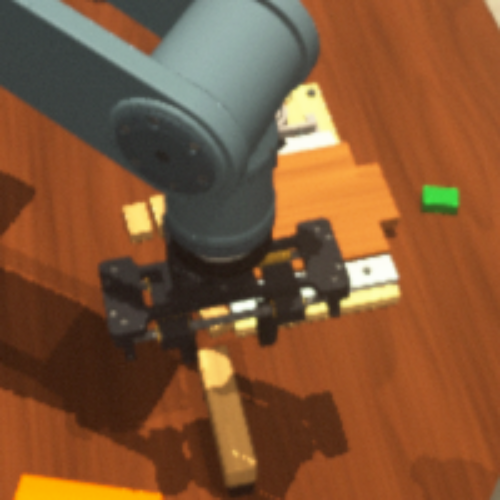

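The scraper stands upright at about (0.478,-0.229), released. I'm going to the grip at about (0.479,0.156).

Call:
carry_out(
  fingers=[0,0,0,0,0,0,0,0,0,0,0,0],
  linear=[
    [0,0.047,0],
    [0,0.047,0],
    [0,0.047,0],
    [0,0.047,0],
    [0,0.047,0],
    [0,0.047,0],
    [0,0.047,0],
    [0,0.049,0],
    [0,0,0],
    [0,0,-0.04],
    [0,0,-0.04],
    [0,0,-0.029],
  ],
  angular=[
    [0,0,0],
    [0,0,0],
    [0,0,0],
    [0,0,0],
    [0,0,0],
    [0,0,0],
    [0,0,0],
    [0,0,0],
    [0,0,0],
    [0,0,0],
    [0,0,0],
    [0,0,0],
  ],
)

```text
time: 12.32
ee_pos: [0.4798, 0.155, 0.0545]
orientation: [0.707, 0.013, -0.014, -0.707]
force: [0.6, 0.8, 0.2]
grip_width: 1.0
```

Call:
carry_out(
  fingers=[0.3,0.6,1,1,1,1,1,1],
  linear=[
    [0,0,0],
    [0,0,0],
    [0,0,0],
    [0,0,0],
    [0,0,0],
    [0,0,0],
    [0,0,0],
    [0,0,0],
  ],
  angular=[
    [0,0,0],
    [0,0,0],
    [0,0,0],
    [0,0,0],
    [0,0,0],
    [0,0,0],
    [0,0,0],
    [0,0,0],
  ],
)

```text
time: 13.32
ee_pos: [0.4786, 0.1562, 0.0565]
orientation: [0.707, 0.012, -0.016, -0.707]
force: [-8.5, -0.8, 8.2]
grip_width: 0.307
```

```bash
python3 - <<'E'
from h import *
st()
b=cap('side');cv2.imwrite('pics/g8.png',cv2.resize(b['color'][120:260,220:400,::-1],None,fx=3.3,fy=3.3))
E
```

```text
t 13.32 p [0.4786 0.1562 0.0565] yaw 2.27 down [-0.005 -0.    -1.   ] F [-8.53 -0.75  8.24] w 0.307 q [ 0.08  0.28  1.91 -0.    0.96  0.04]
```

View pics/g8.png

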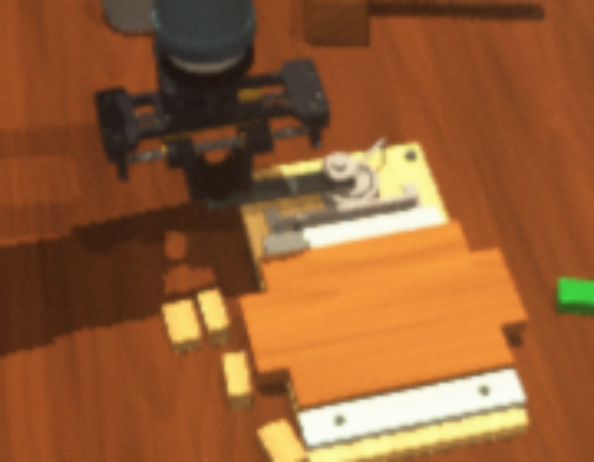

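The grip is held (27 mm opening), the scene is unchanged and the pressure bar is still open. I'll swing through the first 60° of the arc, then check the forces.

Call:
carry_out(
  fingers=[1,1,1,1,1,1,1,1,1],
  linear=[
    [0.0004,0.0144,0],
    [0.0023,0.0142,0],
    [0.0041,0.0138,0],
    [0.0059,0.0131,0],
    [0.0075,0.0123,0],
    [0.0091,0.0112,0],
    [0.0105,0.0099,0],
    [0.0116,0.0084,0],
    [0,0,0],
  ],
  angular=[
    [0,0,0],
    [0,0,0],
    [0,0,0],
    [0,0,0],
    [0,0,0],
    [0,0,0],
    [0,0,0],
    [0,0,0],
    [0,0,0],
  ],
)

```text
time: 14.5
ee_pos: [0.5327, 0.2541, 0.0566]
orientation: [-0.707, -0.014, 0.014, 0.707]
force: [-4.2, 1.4, 4.6]
grip_width: 0.307
```

```bash
python3 -c "
from h import *
st();p=r.state()['ee_pos'][:2]-[.5885,.1604];print(np.hypot(*p), np.degrees(np.arctan2(p[1],-p[0])))"
```

```text
t 14.5 p [0.5327 0.2541 0.0566] yaw 2.26 down [-0.  0. -1.] F [-4.16  1.42  4.57] w 0.307 q [0.24 0.44 1.69 0.   1.02 0.2 ]
0.10905404623952893 59.203330702514656
```

Call:
carry_out(
  fingers=[1,1,1,1,1,1,1,1],
  linear=[
    [0.0127,0.0069,0],
    [0.0134,0.0052,0],
    [0.014,0.0034,0],
    [0.0143,0.0015,0],
    [0,0,0],
    [0,0,0],
    [0,0,0],
    [0,0,0],
  ],
  angular=[
    [0,0,0],
    [0,0,0],
    [0,0,0],
    [0,0,0],
    [0,0,0],
    [0,0,0],
    [0,0,0],
    [0,0,0],
  ],
)

```text
time: 15.5
ee_pos: [0.5861, 0.2695, 0.0566]
orientation: [0.707, 0.014, -0.014, -0.706]
force: [-2.8, -5.2, 3.7]
grip_width: 0.304
```

```bash
python3 - <<'E'
from h import *
st();p=r.state()['ee_pos'][:2]
for pv in([.5885,.1604],[.595,.1605]):
    d=p-pv;print(np.hypot(*d),np.radians(182.2)-np.arctan2(d[1],d[0]))
a=cap('top');b=cap('side')
A=cv2.resize(a['color'][130:260,240:370,::-1],(398,398),interpolation=cv2.INTER_CUBIC);B=cv2.resize(b['color'][110:360,220:470,::-1],(398,398),interpolation=cv2.INTER_CUBIC)
o=np.zeros((400,800,3),np.uint8);o[:398,:398]=A;o[:398,400:798]=B;cv2.imwrite('pics/g9.png',o)
E
```

```text
t 15.5 p [0.5861 0.2695 0.0566] yaw 2.23 down [-0.001 -0.001 -1.   ] F [-2.82 -5.22  3.72] w 0.304 q [ 0.25  0.54  1.53 -0.    1.07  0.21]
0.10910213823838902 1.5868110209583246
0.10934104786153316 1.5273233380667104
```

View pics/g9.png

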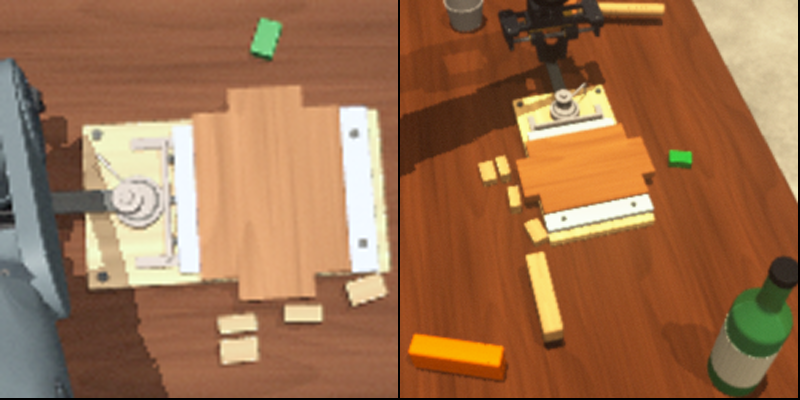

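The picture shows the lever square to the bar, the bar against the panel, the panel flat on the base, the scraper upright and all chips on the bench. The lever angle comes out at 1.53–1.59 rad, so I'm handing in.

```bash
python3 -c "
from h import *
order.sign_off();st()"
```

```text
the job is handed in; nothing more can be done
the job is handed in; nothing more can be done
```

The job is done and handed in at about 15.5 s of the 67 s allowed. The sign-off gives no verdict, so success is judged only from my own checks.

- **Chips:** I gripped the pale scraper, not the orange one, and pushed all four chips off the robot-side end in one sweep. They lie at bench level, one of them right at the board's edge, and the fingers stayed clear of them.
- **Scraper:** It stands upright on the bench at about (0.478, -0.229), let go.
- **Lever:** I swung it round by its grip and am still holding it, with a 27 mm opening on the 28 mm grip. The measured sideways force is 2.8 N, close to the 3–4 N the task gives.
- **Bystanders:** I did not go near the bottle, mallet or tin. The bottle shows whole in the last picture, the tin and mallet only at its edge. I did not measure their positions again.

**Disagreements and limits:** The camera and the arm put the pivot about 6 mm apart in x. That gives a lever angle of 1.53 or 1.59 rad, both within 1.43–1.71. I could not measure the bar's force on the panel directly. The pictures show the bar shut against the panel and the panel flat. One early move call was refused because a turn value was over 1, and it moved nothing.

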